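# Rock a wedged microphone head out of its test socket

### The job

The round microphone head is wedged in its test socket, held down by two stiff sliding jaws. Rock it sideways towards one jaw and then towards the other until both jaws have been pushed well back, then pull it straight up and out and put it, stem down, in the clear plastic tub, where it may stand or lean. Leave the rectangular microphone head plugged in its own socket.

Things in the scene. Friction and masses are not known exactly. Their poses are not given: they have to be found in the camera images.
- round_head_center (a point): Centre, half-way up, of the round head (112 mm tall, 160 g; z up its length), 56 mm above its underside. From the underside: steel stem 12-14 mm thick to 38 mm, square flange 32 x 32 mm to 46 mm, black neck to 62 mm, then a plain cylindrical aluminium grille with dark bands, 44 mm across, to 112 mm: grip it there. Plugged in, it stands upright, its underside 6 mm above the table.
- round_socket: Grey socket of the round head, fixed: base 72 (x) x 104 (y) x 14 mm, origin at the centre of its underside, on the head's axis. The stem stands loosely in a shallow well, so the head can rock about its foot along the socket's y axis; fixed cheeks 56 mm high bar it along x. Dark steel jaws at +y and -y, 62 mm high, reach 4 mm over the flange, 4 mm above it, and block a straight pull.
- round_socket_left (a joint): How far the jaw on the socket's +y side is pushed outwards, m: 0 closed, 0.009 at its stop; above 0.0045 its lip is clear of the upright head's flange. Tilting the head towards a jaw pushes it out against about 8 N of friction, and it stays where left: some 6.5 mm at 0.20 rad of tilt, its stop at about 0.25 rad.
- round_socket_right (a joint): The same for the jaw on the socket's -y side, outwards towards -y: 0 closed, 0.009 at its stop.
- tub: Open clear plastic tub fixed to the table, 70 mm high, 94 mm across outside at the rim, 81 mm across inside at the floor, floor 4 mm thick; origin at the centre of its underside.
- flat_head_center (a point): Centre of the other microphone head, to be left alone: same stem and flange, but a rectangular grille 30 x 52 mm with rounded edges, 112 mm tall over all, plugged in a like socket.
Things that resemble listed ones, but are neither listed nor needed, are in the scene too. What is shaped like the part that bears round_head_center but turquoise is not meant. Leave any purple look-alike of the round_socket alone.

How it is judged:
On the way, in this order (a step that is already met when the one before it is completed fails the run):
1. both jaws of the round head's socket have been pushed back at least 4.5 mm while the head is still in the socket (value of joint each of round_socket_left, round_socket_right above 0.0045 m and z of round_head_center in the frame of round_socket below 0.072 m), for 0.1 s.
2. the round head has been pulled up clear of its socket (z of round_head_center in the frame of round_socket above 0.115 m), for 0.1 s.
At the end, for the whole second after the job is handed in: The round head rests in the tub, stem down: its centre within 40 mm of the tub's axis and less than 75 mm above the tub's underside, leaning less than 1.0 rad (57 degrees), at rest; the rectangular head's centre is within 15 mm of where it was (horizontal distance between round_head_center and tub below 0.04 m and z of round_head_center in the frame of tub below 0.075 m and angle between round_head_center's own z axis and vertical below 1 rad and linear speed of round_head below 0.03 m/s and distance of flat_head_center from where it was at the start of the episode below 0.015 m); the robot touches nothing.
It fails at once if the rectangular head is pulled or knocked out of place (its centre moves more than 30 mm) (distance of flat_head_center from where it was at the start of the episode above 0.03 m).
It also fails if it takes over 48 s, if anything falls off the work surface, if the arm or the gripper's body presses on something with over 40 N, if the wrist force passes 120 N, or if a joint passes its speed limit or range.

### The arm

A 7-joint arm with a two-finger parallel gripper is mounted at the origin on the work surface. World frame = base frame: x ahead of the robot, y to its left, z up, the work surface at z = 0. Lengths are in m, angles in rad, forces in N, time in s.
With the tool pointing down it reaches from about 0.4 to 0.85 m from the base axis. Payload 10.4 kg.
Tool frame: the origin (TCP) lies at the very end of the fingers, on their centre line; the grasp point (between the pads) lies 19 mm behind it; x points along the fingers, z is the direction in which the jaws open and shut, and the axes are right-handed (so a half turn about x gives the same grasp; the last joint's range is limited). The gripper opens to 85 mm and grips with 20 to 120 N. Pads are 22 mm wide; open, the fingers measure 114 mm over their backs; the gripper's body (76 mm by 85 mm) begins 54 mm behind the grasp point. The pads swing forward as they close: fully open they stand 13 mm farther back than shut.
Start: joints at [-1.322, 0.332, -0.065, 1.46, 0.022, 1.35, -0.088], TCP at [0.168, 0.602, 0.231] pointing down, gripper open.
Joint ranges: [-2.6, 2.6], [-0.5, 2.12], [-1.47, 1.34], [0.16, 2.42], [-1.27, 4.41], [0.06, 2.06], [-2.6, 2.6]. Speed limits (rad/s): [2.22, 2.22, 2.79, 2.79, 3.14, 3.14, 3.14].

### API

Orientations are given as a unit quaternion [x, y, z, w].
In Python, from workcell import telemetry, viewer, manip, spot_in, mark_of gives the robot as it stands. The module is installed in compiled form; this text tells all that it offers.
- The arm moves only by the shell command python3 -m crank 'ROWS' [FORCE]. ROWS is JSON, a list of rows, each a list of 3 entries, a list of its own where there are three numbers: the closure, from 0 (fully open) to 1 (shut), then the shift along the world's x, y, z in cm, then the turn, a rotation vector about the world's x, y, z in rad. A call has 1 to 12 rows; each row shifts and turns the commanded pose from where the row before left it; what a row does not reach is not made up. A row lasts 1/12 s, in which the tool goes at most 41.7 mm and 7.16 degrees, less where a joint would pass 70% of its speed; a pose out of reach is approached as far as the arm can. A call with a gripper value outside its range is refused whole. The fingers move at their own pace and stop on an object; FORCE is the grip in N (left out, the last holds). Time passes only in rows, so rows that do not move let the fingers close. It gives the time, the measured TCP pose, the force and the opening at its end, in the units of the state.
- telemetry.get_obs(): the state, without advancing time (a new reading comes with each control period).
- viewer.camera(name): name is "scene" or "top" or "wrist"; returns a dict with "frame" (384x512x3 uint8, red, green, blue), "intrinsics" (3x3 intrinsics, pixels), "k1" (the pictures are not rectified: a ray, as slopes to the right and down, at radius r is drawn at 1 + k1 r^2 times it, then the intrinsics apply), "cam_to_world" (4x4, takes a point from camera to world coordinates). Camera axes: x right, y up, looking along -z (the intrinsics and any distortion apply to the point x, -y, -z); pixel columns grow to the right and rows downward; lengths in m; the calibration is good to about 2 mm. A picture is of the moment at which its call begins. There is no depth.
- manip.hand_in(): hands the job in, once; it reports no verdict.
Trained networks look in a picture, given as the dict that the camera call returned (one of the last four; its "shot" number tells which), for a name from the list of things; names that differ only in an ending like _2 or _b are one class to them, and where a whole thing is asked for, a point or a joint stands for the part that bears it (a point fixed in the world has none). Each returns a list of dicts, best first, with "conf" (0 to 1); they miss things now and then, are a little off and sometimes report something else, mostly with a low value. They report only what shows in the picture. A call takes as long as a camera call. They do not tell look-alikes from the thing itself.
- spot_in(thing, picture): "location" ([x, y, z] in m, in the coordinates of the camera as it stood for that picture, good to about 4 mm: the middle of the surface that is visible of it).
- mark_of(thing, picture): "location" ([x, y, z] in m, in the coordinates of the camera as it stood for that picture, good to about 4 mm: a listed point, or the origin of a listed thing).
The state is a dict: "clock": time; "joint_pos": joint angles; "joint_velocities": joint speeds; "tau": joint torques, N m; "position": TCP position; "ee_rot": TCP orientation; "ft_force": force on the tool from outside, world axes, zero at the start; "torque": the same for the moment, N m; "grip_width": opening from 0.0 (shut) to 1.0 (fully open).
Only numpy, scipy, OpenCV 4.12 (cv2) and the standard library are available. Lean on these libraries where they do the work, as an engineer would, in place of code of your own. Each camera call takes 0.05 s, during which the arm holds its last target. There are 200 camera calls.

## Working session

There is one attempt and no reset: what is moved stays moved. The work goes in short steps, Python scripts to look and compute and a shell command to move; the robot and the scene stay as the last step left them, time stands still between calls to the robot, and variables do not carry over. Pictures are saved under pics/ and viewed, about 8 in all and at most 12, crops included, and the job is handed in when it is done.

```bash
mkdir -p pics; cat > h.py <<'E'
import numpy as np,cv2
from workcell import telemetry, viewer, manip, spot_in, mark_of
def w(p,c): return (np.array(c["cam_to_world"])@np.r_[p,1])[:3]
def px(P,c):
    q=np.linalg.inv(np.array(c["cam_to_world"]))@np.r_[P,1]; s=np.array([q[0],-q[1]])/-q[2]
    s=s*(1+c["k1"]*(s@s)); K=np.array(c["intrinsics"]); return np.round(K[:2,:2]@s+K[:2,2]).astype(int)
def save(c,n): cv2.imwrite("pics/"+n+".png",c["frame"][:,:,::-1])
def st():
    o=telemetry.get_obs(); print({k:np.round(o[k],4).tolist() for k in("clock","joint_pos","position","ee_rot","ft_force","grip_width")})
E
python3 - <<'E'
from h import *
st()
ims=[]
for n in("scene","top"):
    c=viewer.camera(n); ims.append(c["frame"])
    for t in("round_head_center","round_socket","tub","flat_head_center"):
        for d in mark_of(t,c)[:4]:
            P=w(d["location"],c); print(n,t,round(d["conf"],2),P.round(3),px(P,c))
cv2.imwrite("pics/a.png",ims[0][:,:,::-1]);cv2.imwrite("pics/b.png",ims[1][:,:,::-1])
E
```

```text
{'clock': 0.0, 'joint_pos': [-1.3216, 0.3328, -0.0647, 1.461, 0.0216, 1.3499, -0.0885], 'position': [0.1677, 0.6017, 0.2305], 'ee_rot': [-0.428, 0.5635, 0.4274, 0.5627], 'ft_force': [-0.0143, 0.4058, 0.2063], 'grip_width': 0.9995}
scene round_head_center 0.81 [0.446 0.178 0.066] [279 164]
scene round_head_center 0.66 [0.336 0.162 0.057] [245 152]
scene round_socket 0.97 [ 0.396  0.34  -0.002] [305 155]
scene round_socket 0.63 [ 0.445  0.18  -0.004] [279 186]
scene tub 0.82 [ 0.645 -0.031 -0.002] [277 270]
scene flat_head_center 0.89 [ 0.448 -0.176  0.06 ] [158 233]
top round_head_center 0.6 [0.452 0.176 0.063] [206 217]
top round_head_center 0.6 [0.339 0.158 0.054] [214 264]
top round_socket 0.88 [ 0.447  0.176 -0.   ] [209 221]
top round_socket 0.73 [0.394 0.341 0.   ] [147 242]
top tub 0.85 [ 0.645 -0.034 -0.001] [287 144]
top flat_head_center 0.69 [ 0.452 -0.179  0.061] [351 213]
```

View pics/a.png

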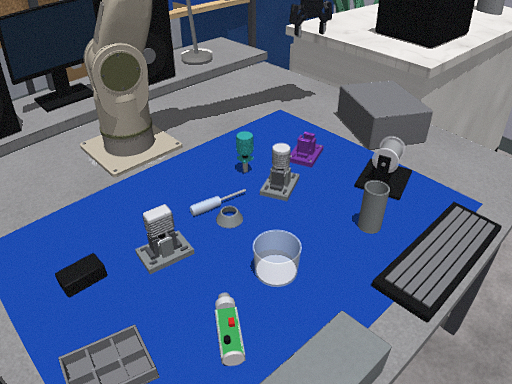

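View pics/b.png

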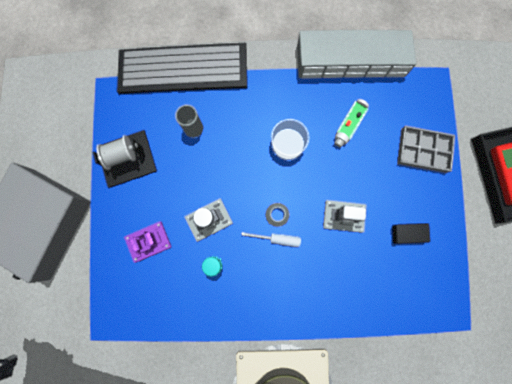

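```bash
python3 -m crank '[[0,[2.2,-3.4,0.2],[0,0,0]],[0,[2.2,-3.4,0.2],[0,0,0]],[0,[2.2,-3.4,0.2],[0,0,0]],[0,[2.2,-3.4,0.2],[0,0,0]],[0,[2.2,-3.4,0.2],[0,0,0]],[0,[2.2,-3.4,0.2],[0,0,0]],[0,[2.2,-3.4,0.2],[0,0,0]],[0,[2.2,-3.4,0.2],[0,0,0]],[0,[2.2,-3.4,0.2],[0,0,0]],[0,[2.2,-3.4,0.2],[0,0,0]],[0,[2.2,-3.4,0.2],[0,0,0]]]' 40
python3 - <<'E'
from h import *
from scipy.spatial.transform import Rotation as R
st(); o=telemetry.get_obs(); print(R.from_quat(o["ee_rot"]).as_matrix().round(3))
c=viewer.camera("wrist"); save(c,"w1")
for t in("round_head_center","round_socket"):
    for d in mark_of(t,c)[:4]:
        P=w(d["location"],c); print(t,round(d["conf"],2),P.round(3),px(P,c))
print(np.array(c["cam_to_world"]).round(3))
E
```

```text
clock: 1.42
position: [0.4105, 0.2262, 0.2538]
ee_rot: [-0.428, 0.563, 0.428, 0.563]
ft_force: [1.3, 0.9, 1.3]
grip_width: 0.999
{'clock': 1.4167, 'joint_pos': [-0.8687, -0.0403, 0.262, 1.8346, 0.0103, 1.3449, 0.6898], 'position': [0.4105, 0.2262, 0.2538], 'ee_rot': [-0.4275, 0.5628, 0.4278, 0.5635], 'ft_force': [1.3403, 0.9333, 1.3046], 'grip_width': 0.9989}
[[ 0.001 -0.963  0.268]
 [ 0.001  0.268  0.963]
 [-1.    -0.     0.001]]
round_head_center 0.72 [0.339 0.158 0.056] [179 116]
round_head_center 0.67 [0.452 0.179 0.064] [226 205]
round_socket 0.94 [ 0.455  0.18  -0.002] [232 189]
round_socket 0.92 [0.397 0.342 0.001] [338 117]
[[ 0.268 -0.912 -0.309  0.331]
 [ 0.963  0.255  0.085  0.249]
 [ 0.001 -0.321  0.947  0.397]
 [ 0.     0.     0.     1.   ]]
```

View pics/w1.png

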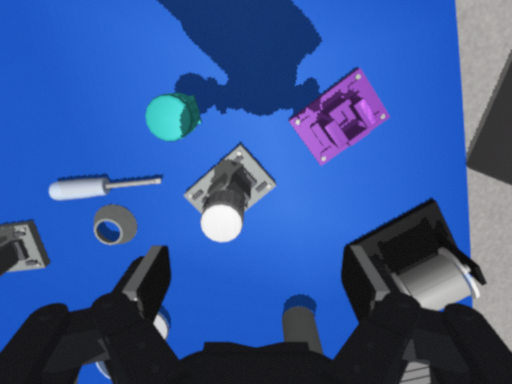

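```bash
cat >> h.py <<'E'
def ray(u,v,z,c):
    K=np.array(c["intrinsics"]); s=cv2.undistortPoints(np.array([[[u,v]]],float),K,np.array([c["k1"],0,0,0,0.]))[0,0]
    T=np.array(c["cam_to_world"]); d=T[:3,:3]@np.r_[s[0],-s[1],-1]; return T[:3,3]+d*(z-T[2,3])/d[2]
E
python3 - <<'E'
from h import *
c=viewer.camera("wrist"); print(c["k1"])
f=c["frame"][130:260,160:300]; cv2.imwrite("pics/w2.png",cv2.resize(f[:,:,::-1],None,fx=5,fy=5,interpolation=cv2.INTER_CUBIC)[:600])
P=[ray(*q,0.014,c) for q in((240,146),(185,196),(275,184))]
print(np.round(P,3)); a=P[1]-P[0];b=P[2]-P[0]
print(np.hypot(*a[:2]),np.degrees(np.arctan2(a[1],a[0])),np.hypot(*b[:2]),np.degrees(np.arctan2(b[1],b[0])),(P[1]+P[2])/2, "top of grille",ray(222,223,.118,c))
E
```

```text
-0.033763333615957215
[[0.398 0.209 0.014]
 [0.443 0.117 0.014]
 [0.46  0.239 0.014]]
0.10199270166115991 -63.8504021621829 0.06880258916942765 25.922066015023052 [0.45179076 0.17830321 0.014     ] top of grille [0.45109032 0.17915447 0.118     ]
```

View pics/w2.png

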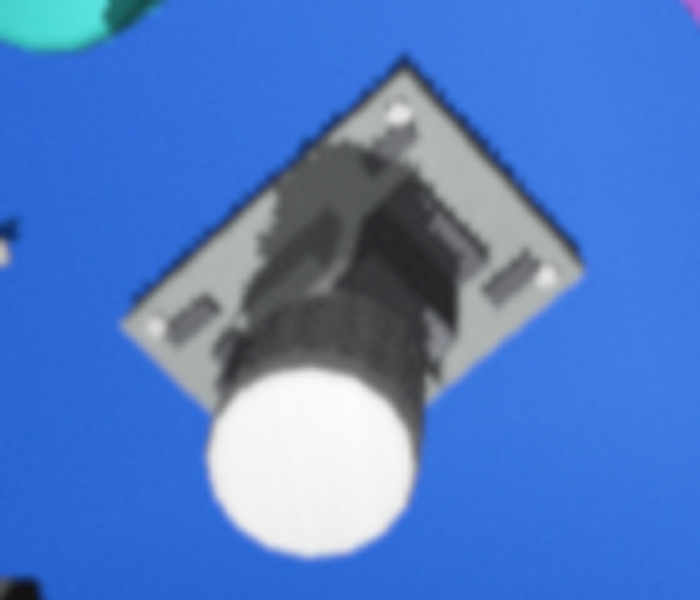

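```bash
python3 -m crank '[[0,[0.6,-0.7,0],[0,0,0.103]],[0,[0.6,-0.7,0],[0,0,0.104]],[0,[0.6,-0.7,0],[0,0,0.103]],[0,[0.6,-0.7,0],[0,0,0.104]],[0,[0.6,-0.7,0],[0,0,0.103]],[0,[0.6,-0.7,-1],[0,0,0.104]],[0,[0.5,-0.6,-2],[0,0,0.103]],[0,[0,0,-3],[0,0,0]],[0,[0,0,-1.5],[0,0,0]],[0,[0,0,0],[0,0,0]]]' 40
python3 - <<'E'
from h import *
from scipy.spatial.transform import Rotation as R
st(); o=telemetry.get_obs(); print(R.from_quat(o["ee_rot"]).as_matrix().round(3))
c=viewer.camera("wrist"); save(c,"w3")
for t in("round_head_center","round_socket"):
    for d in mark_of(t,c)[:2]:
        P=w(d["location"],c); print(t,round(d["conf"],2),P.round(3),px(P,c))
E
```

```text
clock: 2.45
position: [0.4484, 0.1806, 0.175]
ee_rot: [-0.599, 0.376, 0.601, 0.373]
ft_force: [-0.1, -0.0, -0.2]
grip_width: 0.998
{'clock': 2.45, 'joint_pos': [-0.8084, 0.0569, 0.3443, 1.9119, -0.0205, 1.1818, 1.5685], 'position': [0.4484, 0.1806, 0.175], 'ee_rot': [-0.5988, 0.3762, 0.6008, 0.3727], 'ft_force': [-0.1385, -0.0499, -0.2194], 'grip_width': 0.9983}
[[-0.005 -0.898 -0.439]
 [-0.003 -0.439  0.898]
 [-1.     0.006 -0.   ]]
round_head_center 0.67 [0.452 0.178 0.065] [250 186]
round_socket 0.97 [0.399 0.342 0.002] [405 189]
round_socket 0.87 [0.457 0.181 0.002] [252 173]
```

View pics/w3.png

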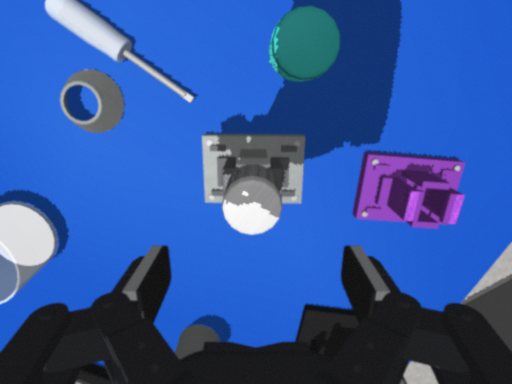

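```bash
python3 -m crank '[[0,[0.3,-0.2,-3],[0,0,0]],[0,[0,0,-3],[0,0,0]],[0,[0,0,-2.5],[0,0,0]],[0,[0,0,-1],[0,0,0]],[0,[0,0,0],[0,0,0]],[0.4,[0,0,0],[0,0,0]],[1,[0,0,0],[0,0,0]],[1,[0,0,0],[0,0,0]],[1,[0,0,0],[0,0,0]],[1,[0,0,0],[0,0,0]],[1,[0,0,0],[0,0,0]]]' 60
```

```text
clock: 3.52
position: [0.4548, 0.179, 0.0851]
ee_rot: [0.6, -0.374, -0.599, -0.376]
ft_force: [-1.1, 1.1, 6.8]
grip_width: 0.5
```

```bash
python3 -m crank '[[1,[-0.18,0.36,0],[-0.048,-0.023,0]],[1,[-0.18,0.36,0],[-0.048,-0.023,0]],[1,[-0.18,0.36,0],[-0.048,-0.023,0]],[1,[-0.18,0.36,0],[-0.048,-0.023,0]],[1,[0,0,0],[0,0,0]],[1,[0,0,0],[0,0,0]]]' 60
python3 - <<'E'
from h import *
from scipy.spatial.transform import Rotation as R
o=telemetry.get_obs(); print(R.from_quat(o["ee_rot"]).as_matrix()[:,0].round(3))
E
```

```text
clock: 4.02
position: [0.4472, 0.1935, 0.0842]
ee_rot: [0.66, -0.412, -0.533, -0.333]
ft_force: [0.9, 1.2, 4.4]
grip_width: 0.499
[ 0.093 -0.188 -0.978]
```

```bash
python3 -m crank '[[1,[-0.12,0.24,0],[-0.027,-0.013,0]],[1,[0,0,0],[0,0,0]],[1,[0,0,0],[0,0,0]]]' 60
python3 - <<'E'
from h import *
from scipy.spatial.transform import Rotation as R
o=telemetry.get_obs(); print(R.from_quat(o["ee_rot"]).as_matrix()[:,0].round(3), o["torque"])
c=viewer.camera("wrist"); save(c,"w4")
E
```

```text
clock: 4.27
position: [0.446, 0.1946, 0.0839]
ee_rot: [0.667, -0.418, -0.523, -0.327]
ft_force: [0.9, -0.1, 4.4]
grip_width: 0.5
[ 0.104 -0.215 -0.971] [-0.24993785 -0.28964037  0.06001125]
```

View pics/w4.png

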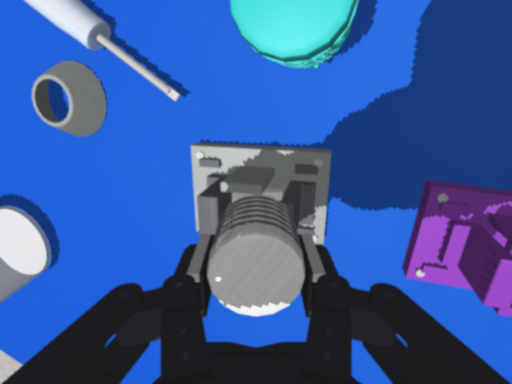

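```bash
python3 -m crank '[[1,[0.21,-0.42,0],[0.055,0.0265,0]],[1,[0.21,-0.42,0],[0.055,0.0265,0]],[1,[0.21,-0.42,0],[0.055,0.0265,0]],[1,[0.21,-0.42,0],[0.055,0.0265,0]],[1,[0.21,-0.42,0],[0.055,0.0265,0]],[1,[0.21,-0.42,0],[0.055,0.0265,0]],[1,[0.21,-0.42,0],[0.055,0.0265,0]],[1,[0.21,-0.42,0],[0.055,0.0265,0]],[1,[0,0,0],[0,0,0]],[1,[0,0,0],[0,0,0]],[1,[0,0,0],[0,0,0]]]' 60
python3 - <<'E'
from h import *
from scipy.spatial.transform import Rotation as R
o=telemetry.get_obs(); print(R.from_quat(o["ee_rot"]).as_matrix()[:,0].round(3), o["torque"])
c=viewer.camera("wrist"); save(c,"w5")
E
```

```text
clock: 5.23
position: [0.4622, 0.1624, 0.0838]
ee_rot: [-0.52, 0.325, 0.669, 0.42]
ft_force: [-2.1, 5.0, 1.7]
grip_width: 0.497
[-0.106  0.223 -0.969] [ 1.04705788  0.15259166 -0.04869707]
```

View pics/w5.png

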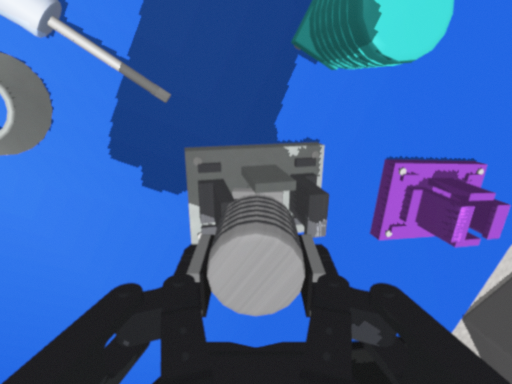

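```bash
python3 -m crank '[[1,[-0.21,0.42,0],[-0.055,-0.0265,0]],[1,[-0.21,0.42,0],[-0.055,-0.0265,0]],[1,[-0.21,0.42,0],[-0.055,-0.0265,0]],[1,[-0.21,0.42,0],[-0.055,-0.0265,0]],[1,[0,0,0],[0,0,0]],[1,[0,0,0],[0,0,0]]]' 60
python3 - <<'E'
from h import *
from scipy.spatial.transform import Rotation as R
o=telemetry.get_obs(); print(R.from_quat(o["ee_rot"]).as_matrix()[:,0].round(3), o["torque"])
c=viewer.camera("wrist"); cv2.imwrite("pics/w6.png",cv2.resize(c["frame"][130:280,170:350,::-1],None,fx=4,fy=4,interpolation=cv2.INTER_CUBIC))
E
```

```text
clock: 5.78
position: [0.4546, 0.1797, 0.085]
ee_rot: [-0.599, 0.373, 0.6, 0.376]
ft_force: [-1.0, 1.6, 13.0]
grip_width: 0.499
[ 0.001  0.005 -1.   ] [ 0.55890724  0.67018078 -0.01390032]
```

View pics/w6.png

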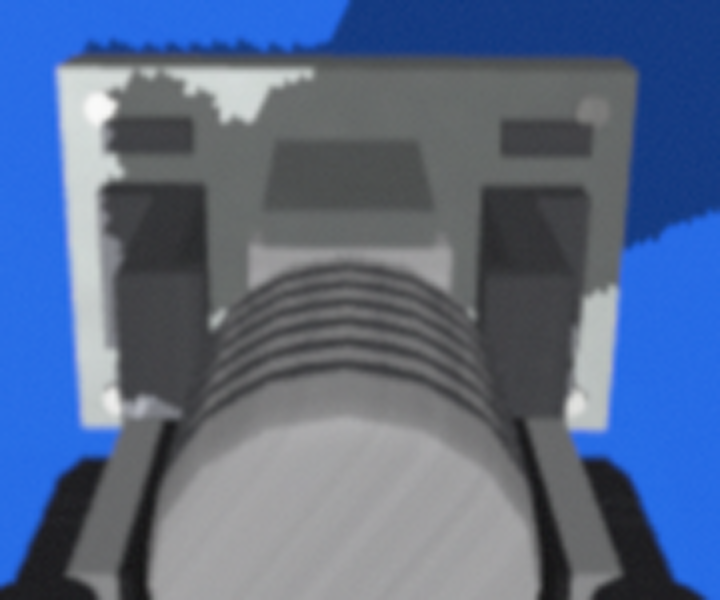

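```bash
python3 -m crank '[[1,[0,0,0.5],[0,0,0]],[1,[0,0,1],[0,0,0]],[1,[0,0,1.5],[0,0,0]],[1,[0,0,2],[0,0,0]],[1,[0,0,2],[0,0,0]],[1,[0,0,2],[0,0,0]],[1,[0,0,2],[0,0,0]],[1,[0,0,2],[0,0,0]],[1,[0,0,0],[0,0,0]],[1,[0,0,0],[0,0,0]]]' 60
python3 - <<'E'
from h import *
st()
for n in("scene","top"):
    c=viewer.camera(n)
    for t in("round_head_center","tub"):
        for d in mark_of(t,c)[:3]:
            P=w(d["location"],c); print(n,t,round(d["conf"],2),P.round(3))
    if n=="scene": save(c,"s2")
E
```

```text
clock: 6.67
position: [0.454, 0.1779, 0.2142]
ee_rot: [-0.599, 0.375, 0.6, 0.376]
ft_force: [-1.1, 0.2, -1.6]
grip_width: 0.496
{'clock': 6.6667, 'joint_pos': [-0.8125, 0.0269, 0.3559, 1.8557, -0.0126, 1.2596, 1.5696], 'position': [0.454, 0.1779, 0.2142], 'ee_rot': [-0.5987, 0.3745, 0.5998, 0.3762], 'ft_force': [-1.0645, 0.2209, -1.6216], 'grip_width': 0.4961}
scene round_head_center 0.97 [0.446 0.175 0.192]
scene round_head_center 0.58 [0.338 0.162 0.056]
scene tub 0.77 [ 0.645 -0.031 -0.002]
top tub 0.84 [ 0.646 -0.034 -0.002]
```

View pics/s2.png

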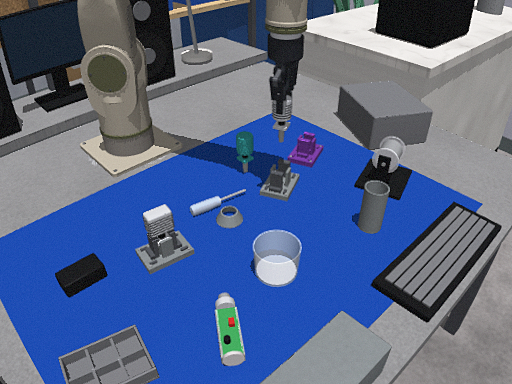

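```bash
python3 -m crank '[[1,[1,-1.1,0],[0,0,0]],[1,[2,-2.2,0],[0,0,0]],[1,[2,-2.2,0],[0,0,0]],[1,[2,-2.2,0],[0,0,0]],[1,[2,-2.2,0],[0,0,0]],[1,[2,-2.2,0],[0,0,0]],[1,[2,-2.2,0],[0,0,0]],[1,[2,-2.2,0],[0,0,0]],[1,[2,-2.2,0],[0,0,0]],[1,[2,-2.2,0],[0,0,0]],[1,[0.4,-0.2,0],[0,0,0]],[1,[0,0,0],[0,0,0]]]' 60
python3 -m crank '[[1,[0,0,-2],[0,0,0]],[1,[0,0,-2],[0,0,0]],[1,[0,0,-1],[0,0,0]],[1,[0,0,0],[0,0,0]],[1,[0,0,0],[0,0,0]]]' 60
python3 - <<'E'
from h import *
st()
for n in("scene","wrist","top"):
    c=viewer.camera(n)
    for t in("round_head_center","tub"):
        for d in mark_of(t,c)[:2]:
            P=w(d["location"],c); print(n,t,round(d["conf"],2),P.round(3))
    if n=="scene": cv2.imwrite("pics/s3.png",cv2.resize(c["frame"][100:300,180:380,::-1],None,fx=3,fy=3))
E
```

```text
clock: 7.97
position: [0.6482, -0.0351, 0.2121]
ee_rot: [-0.598, 0.377, 0.599, 0.375]
ft_force: [-0.2, 0.8, -1.9]
grip_width: 0.502
clock: 8.38
position: [0.6474, -0.0321, 0.1633]
ee_rot: [-0.599, 0.375, 0.6, 0.375]
ft_force: [0.3, 0.2, -1.2]
grip_width: 0.499
{'clock': 8.3833, 'joint_pos': [-0.4128, 0.4607, 0.5306, 1.5055, -0.2412, 1.2428, 2.1746], 'position': [0.6474, -0.0321, 0.1633], 'ee_rot': [-0.5987, 0.3749, 0.6004, 0.3749], 'ft_force': [0.2581, 0.2097, -1.2031], 'grip_width': 0.4986}
scene round_head_center 0.74 [ 0.64  -0.033  0.141]
scene round_head_center 0.67 [0.337 0.162 0.057]
scene tub 0.69 [ 0.645 -0.032 -0.002]
wrist tub 0.55 [ 0.652 -0.032 -0.002]
top round_head_center 0.81 [0.34  0.156 0.057]
```

View pics/s3.png

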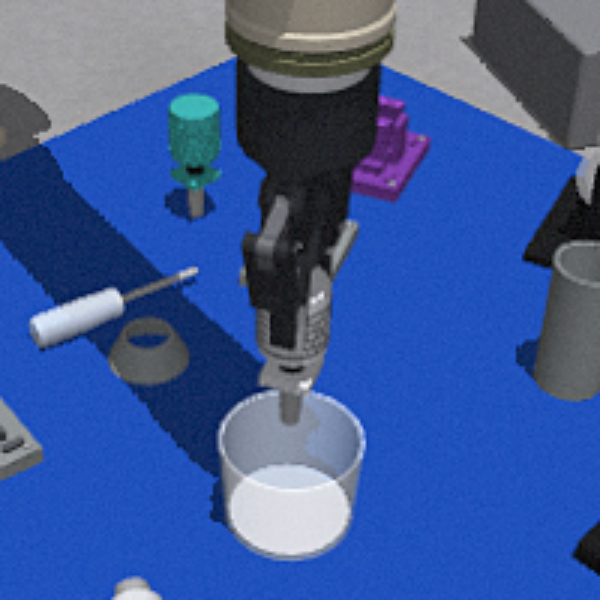

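```bash
python3 -m crank '[[1,[0,0,-2],[0,0,0]],[1,[0,0,-2],[0,0,0]],[1,[0,0,-2],[0,0,0]],[1,[0,0,-1.2],[0,0,0]],[1,[0,0,-0.5],[0,0,0]],[1,[0,0,0],[0,0,0]],[1,[0,0,0],[0,0,0]]]' 20
python3 -m crank '[[0.6,[0,0,0],[0,0,0]],[0.4,[0,0,0],[0,0,0]],[0,[0,0,0],[0,0,0]],[0,[0,0,0],[0,0,0]],[0,[0,0,0],[0,0,0]],[0,[0,0,0.5],[0,0,0]],[0,[0,0,1],[0,0,0]],[0,[0,0,2],[0,0,0]],[0,[0,0,3],[0,0,0]],[0,[0,0,3],[0,0,0]],[0,[0,0,3],[0,0,0]],[0,[0,0,0],[0,0,0]]]'
python3 - <<'E'
from h import *
st()
c=viewer.camera("wrist");f1=c["frame"]
for t in("round_head_center",):
    for d in mark_of(t,c)[:3]: print("wrist",t,round(d["conf"],2),w(d["location"],c).round(3))
c=viewer.camera("scene")
for t in("round_head_center","flat_head_center","tub"):
    for d in mark_of(t,c)[:3]: print("scene",t,round(d["conf"],2),w(d["location"],c).round(3))
f2=cv2.resize(c["frame"][150:300,200:350],(384,384))
cv2.imwrite("pics/s4.png",np.hstack([cv2.resize(f1,(416,384)),f2])[:,:,::-1])
E
```

```text
clock: 9.42
position: [0.6482, -0.033, 0.0871]
ee_rot: [-0.599, 0.375, 0.6, 0.375]
ft_force: [0.4, -0.7, -1.6]
grip_width: 0.499
clock: 10.42
position: [0.6504, -0.0336, 0.2192]
ee_rot: [0.602, -0.373, -0.597, -0.377]
ft_force: [1.4, -0.2, -0.4]
grip_width: 0.999
{'clock': 10.4167, 'joint_pos': [-0.4192, 0.4216, 0.5468, 1.4373, -0.223, 1.3353, 2.1613], 'position': [0.6504, -0.0336, 0.2192], 'ee_rot': [0.6017, -0.3732, -0.5969, -0.3774], 'ft_force': [1.3716, -0.2001, -0.4285], 'grip_width': 0.9994}
wrist round_head_center 0.59 [ 0.645 -0.032  0.061]
scene round_head_center 0.8 [0.337 0.161 0.058]
scene round_head_center 0.73 [ 0.642 -0.035  0.063]
scene flat_head_center 0.97 [ 0.451 -0.176  0.06 ]
scene tub 0.74 [ 0.642 -0.032 -0.003]
```

View pics/s4.png

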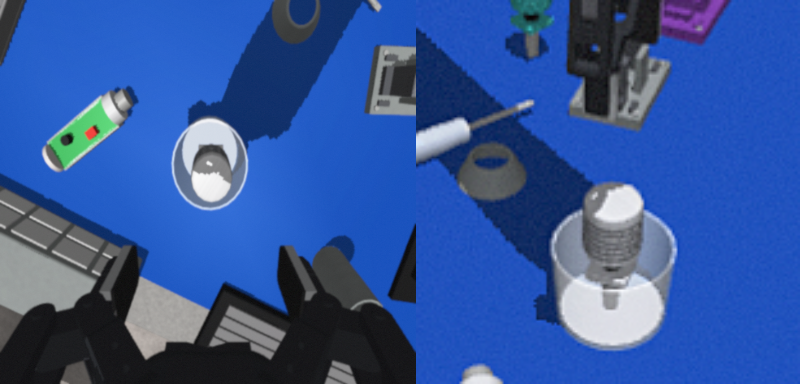

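Head stands in the tub, centred and upright, with the gripper clear above it. A short settle, then I hand in.

```bash
python3 -m crank '[[0,[0,0,0],[0,0,0]],[0,[0,0,0],[0,0,0]],[0,[0,0,0],[0,0,0]],[0,[0,0,0],[0,0,0]],[0,[0,0,0],[0,0,0]],[0,[0,0,0],[0,0,0]]]'
python3 - <<'E'
from h import *
c=viewer.camera("wrist")
for d in mark_of("round_head_center",c)[:2]: print(round(d["conf"],2),w(d["location"],c).round(3))
print(manip.hand_in())
E
```

```text
clock: 11.22
position: [0.6478, -0.0329, 0.2113]
ee_rot: [-0.599, 0.375, 0.6, 0.375]
ft_force: [-0.4, -0.3, 0.7]
grip_width: 0.999
0.56 [ 0.646 -0.032  0.063]
the job is handed in; nothing more can be done
None
```

The round head is out of its socket and standing upright, stem down, in the tub. I handed the job in at about 11 s on the robot's clock; the hand-in gives no verdict.

- **Jaws:** I gripped the grille and rocked the head about 0.24 rad towards the +y jaw, then about 0.25 rad towards the -y jaw. With the head upright again, the wrist picture showed both jaws clear of the flange with a gap of roughly 5 mm. I judged this by eye; the joint values themselves were never measured.
- **Pull and placing:** I then pulled it straight up and set it in the tub. The last look put its centre at (0.646, -0.032, 0.063) m, against the tub's axis at about (0.645, -0.032). It read the same before and after a short settle.
- **Rectangular head:** after the placing, the scene camera put it within about 3 mm of its first reading, which is within the measuring error.
- **Gripper:** it was fully open and about 9 cm above the head. The highest wrist force I read was 13 N.

No check failed, and no readings disagreed beyond the stated measuring error.

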